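# Hang the caddy on the screw by its keyhole until the catch snaps

### The job

Hang the orange caddy on the upright stand: take it by its black handle and press its back plate flat against the board, so that the screw head passes through the keyhole and the red catch is pushed in. Then draw it straight down against the yellow sprung ledge until the red catch snaps out over the plate's top edge; feel for it, and never force the caddy against the stand. Leave it locked, upright and still, and leave the bottle, the jar and the dish where they are.

Things in the scene. Friction and masses are not known exactly. Their poses are not given: they have to be found in the camera images.
- caddy: Loose orange caddy, 0.2-0.42 kg, on the worktop. Origin: middle of the lower edge of its flat back face; z up, x out of the back (tray and handle lie at -x), y along its width. Back plate 90 mm wide, 108 tall, 6 thick (x -6 to 0); tray in front of it 90 mm wide, x -70 to 0, rim 42 high. A keyhole on y = 0 goes through the back plate. Friction on the stand is about 0.5-1.
- caddy_grip (a point): Grip point on the caddy's black handle (caddy frame -37, 0, 105 mm): an upright rib 12 mm thick along y, 34 mm long along x, top 13 mm above this point. Free at both sides above the tray rim. Grip from above, fingers closing along the caddy's y; 60-70 N holds well. Held there, the gripper clears the stand's top.
- caddy_entry (a point): Centre of the keyhole's entry hole, on the caddy's back face (caddy frame 0, 0, 58 mm). The hole is 24 mm wide (y) and 42 mm tall (z) with bevelled corners. From its top a 10 mm wide slot runs up to z = 95 mm of the caddy.
- caddy_slot_end (a point): Where the screw's axis lies when the slot's end rests on the screw: on the caddy's back face, y = 0, z = 92 mm of the caddy (34 mm above the entry's centre). Axes as the caddy's.
- stand: Fixed upright grey board, 110 mm wide, 192 tall, 12 thick, on a dark foot behind it. Origin: middle of the lower edge of its front face; z up, x into the board (away from the caddy's side), y along its width. A steel screw, above it a red catch and below it a yellow sprung ledge stand out. Caddy hung: its back face on the board's front, its x and the stand's x the same way.
- stand_screw (a point): Middle of the screw's adjusting slot, on the stand's front face, y = 0, 150 mm up. The true axis of the screw is this high give or take 9 mm: set anew each time, then firm, NOT measured, to be felt. Shank 6 mm in diameter; head 16 mm in diameter, from 8.5 to 13.5 mm in front of the board.
- catch (a joint): Red spring catch, 8 x 8 mm, square nose, at stand y = +22 mm, its lower side 18 mm above the screw's axis, set with the screw. Value in m: 0 = out, standing 6 mm out of the board; 0.006 = pushed flush by the caddy's plate. It pushes back with 4.5 N (out) to 7 N (flush). Once the plate's top edge is below it (caddy within 2 mm of fully down) it snaps out to 0 and holds the caddy down.
- ledge (a joint): Yellow sprung ledge under the hanging caddy, 40 mm wide, standing 26 mm out of the board; its top is 86 mm below the screw's axis and set with it. Value in m: 0 = up, grows as it is pushed down. The caddy's underside meets it 6 mm before fully down; it pushes up with 5.6 N plus 0.8 N per mm and, once the catch is out, keeps the caddy lifted against the catch.
- bottle_small: Loose small amber bottle with black cap, 43 mm in diameter, 66 mm tall; origin at the middle of its underside. To be left alone.
- jar: Loose small white jar with red cap, 43 mm in diameter, 43 mm tall; origin at the middle of its underside. To be left alone.
- dish: Loose clear petri dish, 90 mm in diameter, 14 mm tall; origin at the middle of its underside. To be left alone.
Mind the look-alikes: they are no part of the job. Several things have the shape of the caddy; the one meant has the colours described above.

How it is judged:
By the outcome, as a careful person would: the job done as asked, in the order asked, and still so for the second after the job is handed in, with the robot touching nothing.
It also fails if it takes over 61 s, if anything falls off the work surface, if the arm or the gripper's body presses on something with over 40 N, if the wrist force passes 120 N, or if a joint passes its speed limit or range.

### The arm

A 6-joint arm with a two-finger parallel gripper is mounted at the origin on a cart in front of the work surface, level with it; the furniture and walls round the work are solid. World frame = base frame: x ahead of the robot, y to its left, z up, the work surface at z = 0. Lengths are in m, angles in rad, forces in N, time in s.
With the tool pointing down it reaches from about 0.25 to 0.85 m from the base axis. Payload 12.5 kg.
Tool frame: the origin (TCP) lies on the centre line of the jaws, within the pads' length; the fingertips stand robot.finger_overhang ahead of it and the grasp point (between the pads) lies 2 mm behind it (robot.finger_overhang is the distance from the TCP to the fingertips, in m); z points along the fingers, y is the line along which they close (so a half turn about z gives the same grasp; the last joint's range is limited). The gripper opens to 93 mm and grips with 3 to 60 N. Pads are 15 mm wide; open, the fingers measure 128 mm over their backs; the gripper's body (75 mm by 188 mm) begins 65 mm behind the grasp point.
Start: joints at [1.225, 0.351, 1.652, -0, 1.139, -0.085], TCP at [0.142, 0.531, 0.236] pointing down, gripper open.
Joint ranges: [-2.75, 2.75], [-0.79, 2.1], [0.01, 2.65], [-1.57, 4.71], [0.07, 3.14], [-2.87, 2.87]. Speed limits (rad/s): [2.22, 2.22, 2.79, 3.14, 3.14, 3.14].

### API

Orientations are given as a unit quaternion [x, y, z, w].
In Python, from plant import robot gives the robot as it stands.
- The arm moves only by the tool move_arm, never from a script. Its arguments are lists of equal length, an entry for each row: "angular": the turn, a rotation vector about the tool's x, y, z in fractions of the full range, 1 being 360 degrees, a list of three; "xyz": the shift along the tool's x, y, z in parts of the range, where 1.0 means 60 cm, a list of three; "gripper": the closure, from 0 (fully open) to 1 (shut). A call has 1 to 10 rows; each row is the pose to reach, as a shift and turn from the pose commanded when the call began, along the tool's axes at that moment; what a row does not reach only later rows make up. A row lasts 1/12 s, in which the tool goes at most 41.7 mm and 7.16 degrees, less where a joint would pass 70% of its speed; a pose out of reach is approached as far as the arm can. Shift and turn numbers lie between -1 and 1, and a call with a number outside is refused. A call with a gripper value outside its range is refused whole. The fingers move at their own pace and stop on an object; "squeeze" is the grip in N (left out, the last holds). Time passes only in rows, so rows that repeat a pose let the fingers close. It gives the time, the measured TCP pose, the force, the opening and the grip force at its end, in the units of the state.
- robot.observe(): the state, without advancing time (a new reading comes with each control period).
- robot.capture(name): name is "scene" or "top" or "wrist"; returns a dict with "frame" (400x640x3 uint8, red, green, blue), "K" (3x3 intrinsics, pixels), "T" (4x4, takes a point from camera to world coordinates). Camera axes: x right, y down, z forward; pixel columns grow to the right and rows downward; lengths in m; the calibration is good to about 2 mm. A picture is of the moment at which its call begins. There is no depth.
- robot.sign_off(): hands the job in; it is judged then, once.
Trained networks look in the newest picture that a camera, given by its name, has taken for a name from the list of things; names that differ only in an ending like _2 or _b are one class to them, and where a whole thing is asked for, a point or a joint stands for the part that bears it (a point fixed in the world has none). Each returns a list of dicts, best first, with "p" (0 to 1); they miss things now and then, are a little off and sometimes report something else, mostly with a low value. They report only what shows in the picture. A call takes as long as a camera call. They do not tell look-alikes from the thing itself.
- robot.boxes_of(camera, query): "at" ([x, y, z] in m, in world coordinates, good to about 4 mm: the middle of the surface that is visible of it).
- robot.spot_point(camera, query): "at" ([x, y, z] in m, in world coordinates, good to about 4 mm: a listed point, or the origin of a listed thing).
The state is a dict: "t": time; "joints": joint angles; "joint_velocities": joint speeds; "joint_efforts": joint torques, N m; "tcp_pos": TCP position; "ee_rot": TCP orientation; "force": force on the tool from outside, world axes, zero at the start; "moment": the same for the moment, N m; "gripper_width": opening from 0.0 (shut) to 1.0 (fully open); "gripper_force": force on a finger pad.
Only numpy, scipy, OpenCV 4.12 (cv2) and the standard library are available. Lean on these libraries where they do the work, as an engineer would, in place of code of your own. Each camera call takes 0.05 s, during which the arm holds its last target. There are 200 camera calls.

## Working session

There is one attempt and no reset: what is moved stays moved. The work goes in short steps, Python scripts to look and compute and a tool call to move; the robot and the scene stay as the last step left them, time stands still between calls to the robot, and variables do not carry over. Pictures are saved under pics/ and viewed, at most 10 in all, crops included, and the job is handed in when it is done.

Besides the shell and the picture viewer there is one more tool, called after "Request:" by a JSON object that holds its "name" and its "arguments", one argument or row to a line. move_arm: Moves the arm, as the interface text tells. Its arguments: {"type":"object","properties":{"angular":{"type":"array","items":{"type":"array","items":{"type":"number"}}},"xyz":{"type":"array","items":{"type":"array","items":{"type":"number"}}},"gripper":{"type":"array","items":{"type":"number"}},"squeeze":{"type":"number"}},"required":["angular","xyz","gripper"]}

```bash
ls; mkdir -p pics; python3 - <<'E'
from plant import robot
import cv2,numpy as np
o=robot.observe();print({k:np.round(v,3) for k,v in o.items()},robot.finger_overhang)
for c in ["scene","top"]:
    d=robot.capture(c);cv2.imwrite(f"pics/{c}0.png",d["frame"][:,:,::-1]);print(c,np.round(d["T"],3).tolist(),d["K"][0,0])
    for q in ["caddy","caddy_grip","caddy_entry","stand","stand_screw","catch","ledge","bottle_small","jar","dish"]:
        print(q,[(np.round(r["at"],3).tolist(),round(r["p"],2)) for r in robot.spot_point(c,q)] if q not in("catch","ledge") else [(np.round(r["at"],3).tolist(),round(r["p"],2)) for r in robot.boxes_of(c,q)])
print(robot.observe()["t"])
E
```

```text
pics
{'t': np.float64(0.0), 'joints': array([ 1.225,  0.351,  1.652, -0.   ,  1.139, -0.085]), 'joint_velocities': array([-0.001,  0.001,  0.   ,  0.001, -0.001, -0.002]), 'joint_efforts': array([ 0.0000e+00, -4.9733e+01, -2.8526e+01,  7.0000e-02,  2.6000e-02,
       -0.0000e+00]), 'tcp_pos': array([0.142, 0.531, 0.235]), 'ee_rot': array([ 0.13 ,  0.992, -0.001, -0.   ]), 'force': array([0.958, 0.911, 0.099]), 'moment': array([ 0.052, -0.004, -0.025]), 'gripper_force': np.float64(0.0), 'gripper_width': np.float64(0.996)} 0.017
scene [[0.446, -0.494, 0.746, -0.273], [-0.895, -0.228, 0.384, -0.552], [-0.02, -0.839, -0.544, 0.68], [0.0, 0.0, 0.0, 1.0]] 387.68941834364455
caddy [([0.44, -0.406, -0.0], 0.91), ([0.499, -0.234, -0.004], 0.63)]
caddy_grip [([0.462, -0.238, 0.104], 0.92), ([0.472, -0.412, 0.104], 0.85)]
caddy_entry [([0.438, -0.4, 0.061], 0.67)]
stand [([0.58, 0.094, 0.002], 0.97), ([0.429, -0.125, -0.003], 0.73)]
stand_screw [([0.579, 0.09, 0.153], 0.81)]
catch []
ledge [([0.564, 0.084, 0.06], 0.42)]
bottle_small [([0.603, -0.294, 0.002], 0.79)]
jar [([0.426, -0.126, -0.002], 0.54), ([0.497, -0.235, -0.002], 0.54)]
dish [([0.386, 0.062, -0.0], 0.73)]
top [[-0.022, -0.998, 0.057, 0.464], [-1.0, 0.023, 0.007, -0.153], [-0.008, -0.057, -0.998, 1.068], [0.0, 0.0, 0.0, 1.0]] 372.69600658472007
caddy [([0.499, -0.231, 0.002], 0.64)]
caddy_grip [([0.478, -0.417, 0.104], 0.97)]
caddy_entry [([0.498, -0.228, 0.062], 0.95), ([0.439, -0.412, 0.056], 0.83), ([0.606, -0.293, 0.001], 0.19)]
stand [([0.582, 0.091, -0.002], 0.8)]
stand_screw [([0.584, 0.094, 0.151], 0.59)]
catch []
ledge [([0.565, 0.092, 0.055], 0.66)]
bottle_small [([0.606, -0.293, 0.002], 0.76)]
jar [([0.432, -0.125, 0.001], 0.76), ([0.502, -0.232, 0.095], 0.48)]
dish [([0.384, 0.062, -0.001], 0.76), ([0.61, -0.293, -0.001], 0.17)]
1.1
```

View pics/scene0.png

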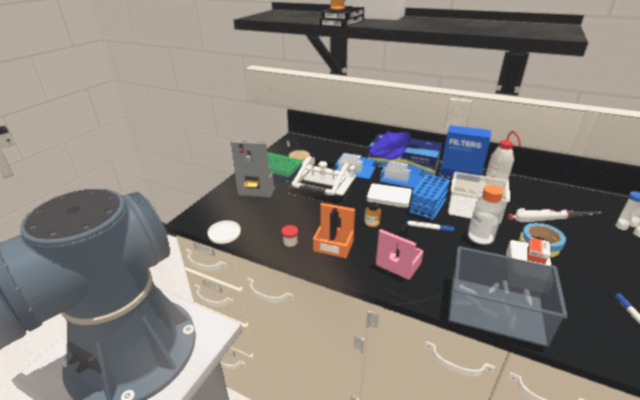

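View pics/top0.png

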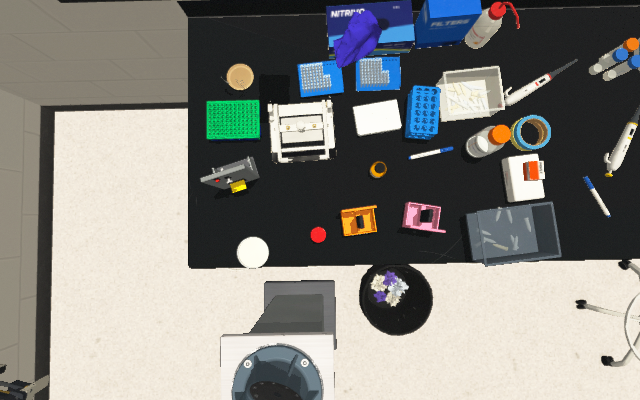

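The scene view shows the orange caddy at about (335,230), a pink look-alike at (398,253), and the grey stand at (252,168) with its yellow ledge. In the top view the caddy is at (359,221) and the stand at (230,175), turned about 20°. Next I'll work out the wrist camera geometry and refine the poses.

```bash
cat > h.py <<'E'
from plant import robot
import numpy as np, cv2
from scipy.spatial.transform import Rotation as R
def down(yaw_y, pitch=0):
    "tool pointing down with tool y at world angle yaw_y (deg)"
    a=np.radians(yaw_y); y=np.array([np.cos(a),np.sin(a),0]); z=np.array([0,0,-1.]); x=np.cross(y,z)
    return R.from_matrix(np.c_[x,y,z])*R.from_euler('y',pitch,degrees=True)
def go(p,Rt):
    o=robot.observe(); R0=R.from_quat(o["ee_rot"])
    print("xyz cm",np.round(R0.inv().apply(np.array(p)-o["tcp_pos"])*100,2),"rot",np.round((R0.inv()*Rt).as_rotvec(degrees=True),2))
def show():
    o=robot.observe();print({k:np.round(o[k],4).tolist() for k in ["t","tcp_pos","ee_rot","force","moment","gripper_width","gripper_force"]})
def snap(c,name):
    d=robot.capture(c);cv2.imwrite(f"pics/{name}.png",d["frame"][:,:,::-1]);return d
def px(d,P):
    T=np.linalg.inv(d["T"]);q=(np.atleast_2d(P)@T[:3,:3].T+T[:3,3])@d["K"].T;return q[:,:2]/q[:,2:]
def ray(d,uv,axis=2,val=0.):
    v=d["T"][:3,:3]@np.linalg.solve(d["K"],[*uv,1.]);c=d["T"][:3,3];return c+v*(val-c[axis])/v[axis]
def net(c,f,q):
    print(c,q,[(np.round(r["at"],4).tolist(),round(r["p"],2)) for r in getattr(robot,f)(c,q)])
E
python3 - <<'E'
from h import *
d=robot.capture("wrist");o=robot.observe()
T0=np.eye(4);T0[:3,:3]=R.from_quat(o["ee_rot"]).as_matrix();T0[:3,3]=o["tcp_pos"]
print(np.round(np.linalg.inv(T0)@d["T"],3),d["K"])
go([0.38,-0.22,0.33],down(99)); go([0.38,-0.22,0.33],down(-81))
E
```

```text
[[ 0.    -0.961 -0.276  0.077]
 [ 1.     0.     0.     0.001]
 [-0.    -0.276  0.961 -0.15 ]
 [ 0.     0.     0.     1.   ]] [[294.25852218   0.         324.15792307]
 [  0.         294.25852218 202.21191431]
 [  0.           0.           1.        ]]
xyz cm [-42.39 -66.45  -9.43] rot [-1.000e-02 -0.000e+00 -2.394e+01]
xyz cm [-42.39 -66.45  -9.43] rot [-0.0000e+00  1.0000e-02  1.5606e+02]
```

```bash
python3 - <<'E'
from h import *
go([0.442,0.042,0.27],down(110,-25))
E
```

```text
xyz cm [-41.62 -39.54  -3.43] rot [ -7.63 -24.22 -34.38]
```

Units first: shifts go in shares of 60 cm and turns go in shares of 360 degrees. So -41.6 cm / 60 = -0.6933, -39.5 cm / 60 = -0.6583, -34.4 degrees / 360 = -0.0956.

Request:
{"name": "move_arm", "arguments": {
  "xyz": [
    [-0.0693,-0.0658,-0.005],
    [-0.1383,-0.1317,-0.0117],
    [-0.2083,-0.1983,-0.0167],
    [-0.2767,-0.2633,-0.0233],
    [-0.3467,-0.33,-0.0283],
    [-0.4167,-0.395,-0.0333],
    [-0.485,-0.4617,-0.04],
    [-0.555,-0.5267,-0.045],
    [-0.625,-0.5933,-0.0517],
    [-0.6933,-0.6583,-0.0567]
  ],
  "angular": [
    [-0.0022,-0.0067,-0.0094],
    [-0.0042,-0.0133,-0.0192],
    [-0.0064,-0.0203,-0.0286],
    [-0.0086,-0.0269,-0.0383],
    [-0.0106,-0.0336,-0.0478],
    [-0.0128,-0.0403,-0.0572],
    [-0.0147,-0.0472,-0.0669],
    [-0.0169,-0.0539,-0.0764],
    [-0.0192,-0.0606,-0.0858],
    [-0.0211,-0.0672,-0.0956]
  ],
  "gripper": [0,0,0,0,0,0,0,0,0,0]
}}

```text
t: 1.98
tcp_pos: [0.3463, 0.1989, 0.259]
ee_rot: [-0.158, 0.965, 0.037, 0.204]
force: [0.3, 0.5, 0.3]
gripper_width: 0.998
gripper_force: 0.0
```

```bash
python3 - <<'E'
from h import *
show();go([0.442,0.042,0.27],down(110,-25))
E
```

```text
{'t': 1.9833, 'tcp_pos': [0.3463, 0.1989, 0.259], 'ee_rot': [-0.1577, 0.9654, 0.0373, 0.2042], 'force': [0.2737, 0.4985, 0.3094], 'moment': [-0.0229, 0.1279, 0.0427], 'gripper_width': 0.9984, 'gripper_force': 0.0}
xyz cm [ -4.21 -17.92   0.51] rot [-0.16 -1.04 -1.41]
```

Converted, -17.9 cm / 60 = -0.2983, -4.2 cm / 60 = -0.07, -1.4 degrees / 360 = -0.0039.

Request:
{"name": "move_arm", "arguments": {
  "xyz": [
    [-0.07,-0.2983,0.0083],
    [-0.07,-0.2983,0.0083],
    [-0.07,-0.2983,0.0083],
    [-0.07,-0.2983,0.0083],
    [-0.07,-0.2983,0.0083],
    [-0.07,-0.2983,0.0083],
    [-0.07,-0.2983,0.0083]
  ],
  "angular": [
    [0,-0.0028,-0.0039],
    [0,-0.0028,-0.0039],
    [0,-0.0028,-0.0039],
    [0,-0.0028,-0.0039],
    [0,-0.0028,-0.0039],
    [0,-0.0028,-0.0039],
    [0,-0.0028,-0.0039]
  ],
  "gripper": [0,0,0,0,0,0,0]
}}

```text
t: 2.57
tcp_pos: [0.4412, 0.0426, 0.2689]
ee_rot: [-0.167, 0.962, 0.036, 0.211]
force: [0.4, 0.9, 0.9]
gripper_width: 1.0
gripper_force: 0.0
```

```bash
python3 - <<'E'
from h import *
show()
d=snap("wrist","stand1")
for f,q in [("spot_point","stand"),("spot_point","stand_screw"),("boxes_of","catch"),("boxes_of","ledge"),("boxes_of","stand")]: net("wrist",f,q)
np.savez("stand1.npz",**d)
E
```

```text
{'t': 2.5667, 'tcp_pos': [0.4412, 0.0426, 0.2689], 'ee_rot': [-0.1667, 0.9625, 0.0363, 0.2111], 'force': [0.4064, 0.8745, 0.8555], 'moment': [-0.023, 0.2391, -0.029], 'gripper_width': 0.9999, 'gripper_force': 0.0}
wrist stand [([0.5807, 0.0936, 0.0008], 0.79)]
wrist stand_screw [([0.5839, 0.0946, 0.1512], 0.6)]
wrist catch [([0.5672, 0.1117, 0.1703], 0.61)]
wrist ledge [([0.5626, 0.0914, 0.0621], 0.7)]
wrist stand [([0.5836, 0.0917, 0.1257], 0.82)]
```

View pics/stand1.png

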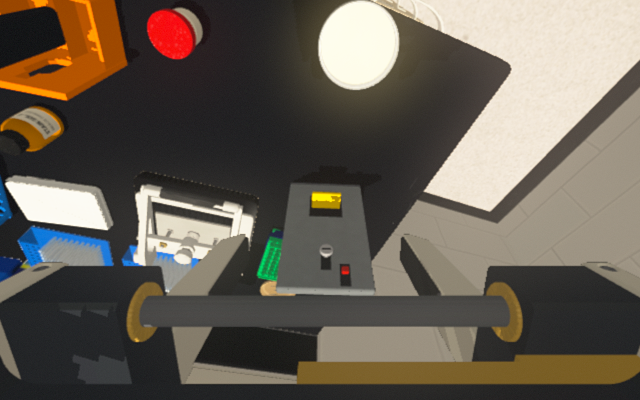

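The wrist view, which is upside down, shows the board front. Its bottom edge runs (291,183)–(361,186), its top edge is near y=291, the screw head is at (326,250), the catch at (345,271) and the ledge at (325,200). I'll enlarge it for exact pixels.

```bash
python3 - <<'E'
import cv2
i=cv2.imread("pics/stand1.png")[172:302,262:392]
i=cv2.resize(i,(600,600),interpolation=cv2.INTER_CUBIC)
cv2.imwrite("pics/stand1c.png",i)
E
```

```text
(no output)
```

View pics/stand1c.png

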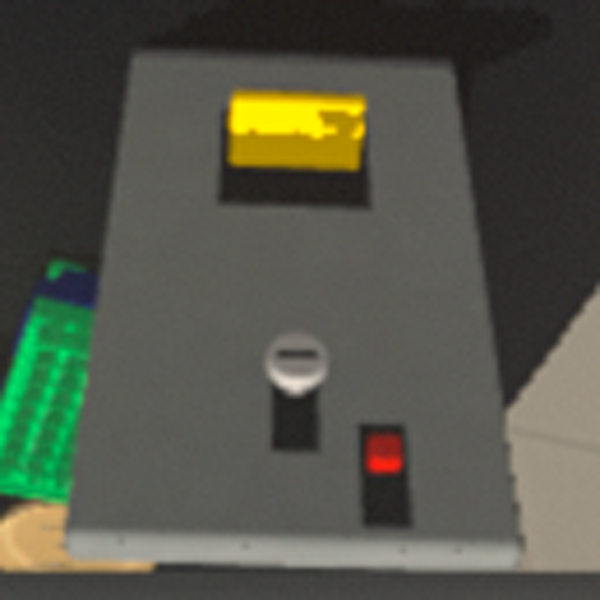

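```bash
cat > fit.py <<'E'
from h import *
from scipy.optimize import least_squares
d=dict(np.load("stand1.npz"))
c=np.array([[133,52],[455,62],[72,528],[512,541],[297,355],[385,444]],float)
uv=(c+.5)/(600/130)-.5+[262,172]
def model(p):
    x,y,a,s=p;s*=1
    L=np.array([[0,55,0],[0,-55,0],[0,55,.192e3],[0,-55,192],[-13.5,0,150+s],[-6,22,172+s]])
    # image is upside down: left in picture = world -y?
    return L
def W(L,p): return R.from_euler('z',p[2]).apply(L/1000)+[p[0],p[1],0]
def res(p,full=False):
    L=model([*p[:3],p[3]]);L[:4,1]*=-1
    du=p[4:6]
    return (px(d,W(L,p))+du-uv).ravel()
f0=lambda p:np.r_[res(p),p[4:6]/2]
r=least_squares(f0,[.58,.093,np.radians(20),0,0,0],x_scale=[.01,.01,.1,5,1,1])
print(np.round(r.x,4),np.degrees(r.x[2]));print(np.round(res(r.x).reshape(-1,2),2))
E
python3 fit.py
```

```text
[ 0.5859  0.0962  0.2951 -4.3682  0.4385 -2.9078] 16.907742014738265
[[ 0.28 -1.52]
 [-0.64 -1.03]
 [-1.9   1.68]
 [ 2.49  1.6 ]
 [-0.02 -0.2 ]
 [-0.31  0.2 ]]
```

```bash
cat >> fit.py <<'E'
print("free camera, priors 2mm / 0.6deg")
def px2(P,q):
    T=d["T"].copy();T[:3,3]+=q[:3];T[:3,:3]=T[:3,:3]@R.from_rotvec(q[3:]).as_matrix()
    return px(dict(d,T=T),P)
def res2(p):
    L=model(p[:4]);L[:4,1]*=-1
    return (px2(W(L,p),p[4:])-uv).ravel()/.5
for drop in [0,1]:
    def f(p):
        e=res2(p)
        if drop: e=e.copy();e[[1,3]]*=.05
        return np.r_[e,p[4:7]/.002,p[7:]/.01]
    r=least_squares(f,[.58,.093,np.radians(20),0]+[0]*6,x_scale=[.01,.01,.1,5]+[.001]*6)
    print(np.round(r.x,4),np.degrees(r.x[2]),r.cost);print(np.round(res2(r.x).reshape(-1,2)*.5,2))
d2=robot.capture("wrist");print(np.round(d2["T"]-d["T"],4)); print(np.round(px(d2,W(model([0,0,0,0])*[1,-1,1],[.583,.093,.31])),1),np.round(uv,1))
E
python3 fit.py
```

```text
[ 0.5859  0.0962  0.2951 -4.3682  0.4385 -2.9078] 16.907742014738265
[[ 0.28 -1.52]
 [-0.64 -1.03]
 [-1.9   1.68]
 [ 2.49  1.6 ]
 [-0.02 -0.2 ]
 [-0.31  0.2 ]]
free camera, priors 2mm / 0.6deg
[ 5.9350e-01  9.9000e-02  2.9800e-01 -3.8174e+00  0.0000e+00  0.0000e+00
  4.6000e-03 -1.4300e-02 -1.8000e-03 -1.6000e-03] 17.072099509837564 13.064125639155774
[[ 1.07 -0.56]
 [-1.05 -0.19]
 [-0.32  0.41]
 [ 1.04  0.28]
 [ 0.02  0.09]
 [-0.79 -0.04]]
[ 5.9370e-01  9.9100e-02  2.9150e-01 -3.1791e+00  0.0000e+00 -0.0000e+00
  2.0000e-03 -2.2000e-02 -1.7000e-03 -1.4000e-03] 16.70193903812692 10.489180101866259
[[ 0.89 -1.9 ]
 [-0.96 -1.18]
 [-0.5  -0.06]
 [ 1.13  0.12]
 [ 0.08 -0.02]
 [-0.69  0.06]]
[[-0.0048 -0.0017 -0.0007 -0.0005]
 [-0.0017  0.0037  0.003   0.0016]
 [-0.0003  0.0004  0.0003  0.0001]
 [ 0.      0.      0.      0.    ]]
[[286.9 182.4]
 [356.2 184.6]
 [269.9 288.6]
 [370.4 290.9]
 [321.1 251.8]
 [301.3 270.8]] [[290.4 182.9]
 [360.2 185. ]
 [277.2 286. ]
 [372.5 288.8]
 [326.  248.5]
 [345.  267.8]]
```

```bash
python3 - <<'E'
from h import *
show();go([0.575,0.093,0.32],down(107))
E
```

```text
{'t': 2.9167, 'tcp_pos': [0.4406, 0.0447, 0.2691], 'ee_rot': [-0.1691, 0.962, 0.0366, 0.2113], 'force': [-0.679, 0.7056, -1.2919], 'moment': [-0.0409, 0.214, -0.0129], 'gripper_width': 1.0001, 'gripper_force': 0.0}
xyz cm [-15.1   -0.04   1.37] rot [ 0.58 24.77  2.89]
```

Converted, -15.1 cm / 60 = -0.2517, -13 cm / 60 = -0.2167, 24.8 degrees / 360 = 0.0689.

Request:
{"name": "move_arm", "arguments": {
  "xyz": [
    [-0.05,0,0],
    [-0.1083,0,0.0033],
    [-0.1667,0,0.01],
    [-0.2167,0,0.02],
    [-0.2517,0,0.0233],
    [-0.2517,0,0.0233],
    [-0.2517,0,0.0233],
    [-0.2517,0,0.0233],
    [-0.2517,0,0.0233],
    [-0.2517,0,0.0233]
  ],
  "angular": [
    [0.0003,0.0139,0.0017],
    [0.0006,0.0278,0.0033],
    [0.0008,0.0417,0.005],
    [0.0014,0.0556,0.0067],
    [0.0017,0.0689,0.0081],
    [0.0017,0.0689,0.0081],
    [0.0017,0.0689,0.0081],
    [0.0017,0.0689,0.0081],
    [0.0017,0.0689,0.0081],
    [0.0017,0.0689,0.0081]
  ],
  "gripper": [0,0,0,0,0,0,0,0,0,0]
}}

```text
t: 3.75
tcp_pos: [0.5745, 0.0921, 0.3201]
ee_rot: [-0.147, 0.989, -0.0, 0.0]
force: [0.3, -0.2, 0.6]
gripper_width: 1.001
gripper_force: 0.0
```

```bash
python3 - <<'E'
from h import *
show()
d=snap("wrist","stand2");np.savez("stand2.npz",**d)
d2=robot.capture("wrist");print(abs(d2["T"]-d["T"]).max())
P=px(d,[[.58,.093,.192]])[0];print(P)
u,v=[int(t) for t in P]
u0=max(0,min(640-200,u-100));v0=max(0,min(400-150,v-110));print(u0,v0)
cv2.imwrite("pics/stand2c.png",cv2.resize(d["frame"][v0:v0+150,u0:u0+200,::-1],(800,600),interpolation=cv2.INTER_CUBIC))
E
```

```text
{'t': 3.75, 'tcp_pos': [0.5745, 0.0921, 0.3201], 'ee_rot': [-0.1467, 0.9892, -0.0002, 0.0001], 'force': [0.2716, -0.2478, 0.6019], 'moment': [0.0497, 0.0239, -0.0024], 'gripper_width': 1.0007, 'gripper_force': 0.0}
0.00013238102786472528
[322.6112406  204.78896986]
222 94
```

View pics/stand2c.png

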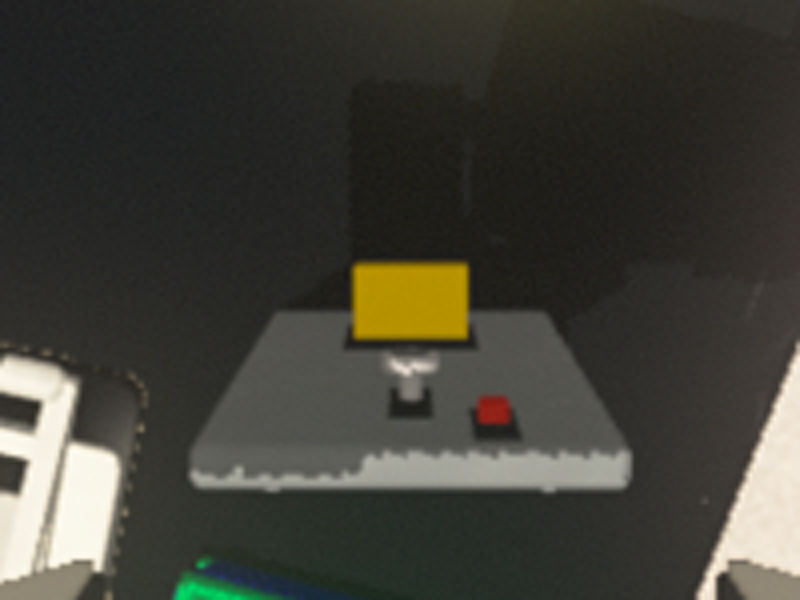

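```bash
python3 - <<'E'
from h import *
d=dict(np.load("stand2.npz"))
U=lambda c:(np.array(c,float)+.5)/4-.5+[222,94]
def line(a,b,z,ox,n):
    A,B=ray(d,U(a),2,z),ray(d,U(b),2,z);v=A-B if (A-B)[1]>0 else B-A
    yaw=np.degrees(np.arctan2(v[1],v[0]))-90;m=(A+B)/2-ox*np.array([np.cos(np.radians(yaw)),np.sin(np.radians(yaw)),0])
    print(n,"width",round(np.linalg.norm(v)*1000,1),"yaw",round(yaw,2),"front mid",np.round(m,4))
line((275,312),(547,313),0,0,"bottom front")
line((197,446),(627,452),.192,0,"top front")
line((192,487),(631,489),.192,.012,"top back")
y=np.radians(17.);ex=np.array([np.cos(y),np.sin(y),0])
for s in (-8,-6,-4,-2,0,2):
    o=np.array([.584,.0935,0])
    P=lambda x,yy,z:o+ex*x+np.array([-ex[1],ex[0],0])*yy+[0,0,z]
    z=.15+s/1000
    pts=[P(-.0135,0,z+.008),P(-.006,.022,z+.026),P(0,.022,z+.026),P(-.026,0,z-.086),P(0,0,z-.086)]
    print(s,np.round((px(d,pts)-[222,94]+.5)*4-.5,0).tolist())
E
```

```text
bottom front width 109.7 yaw 16.69 front mid [0.5809 0.0951 0.    ]
top front width 106.0 yaw 16.07 front mid [0.5805 0.0953 0.192 ]
top back width 109.3 yaw 16.63 front mid [0.5787 0.0946 0.192 ]
-8 [[402.0, 369.0], [485.0, 411.0], [484.0, 433.0], [404.0, 275.0], [404.0, 347.0]]
-6 [[402.0, 370.0], [485.0, 413.0], [485.0, 435.0], [404.0, 275.0], [404.0, 348.0]]
-4 [[402.0, 372.0], [486.0, 415.0], [485.0, 437.0], [404.0, 276.0], [404.0, 349.0]]
-2 [[402.0, 374.0], [486.0, 417.0], [486.0, 439.0], [404.0, 277.0], [404.0, 351.0]]
0 [[402.0, 375.0], [487.0, 419.0], [486.0, 442.0], [404.0, 278.0], [404.0, 352.0]]
2 [[402.0, 377.0], [487.0, 421.0], [487.0, 444.0], [404.0, 279.0], [404.0, 353.0]]
```

```bash
python3 - <<'E'
from h import *
o=np.array([.580,.095,0]);Rs=R.from_euler('z',16.6,degrees=True)
def est(d,c,sc,off,L,n):
    U=lambda p:((np.array(p,float)+.5)/sc-.5+off).astype(np.float32)
    H=cv2.getPerspectiveTransform(U(c),np.float32([[-55,0],[55,0],[-55,192],[55,192]]))
    C=Rs.inv().apply(d["T"][:3,3]-o)*1000
    print(n,"cam",C.round())
    for k,(p,x) in L.items():
        q=cv2.perspectiveTransform(U(p)[None,None],H)[0,0]; t=x/-C[0]
        # also direct ray
        v=Rs.inv().apply(d["T"][:3,:3]@np.linalg.solve(d["K"],[*U(p),1.])); r=C+v*(-x-C[0])/v[0]
        print(k,"homog",(q+(C[1:]-q)*t).round(1),"ray",r[1:].round(1))
d1=dict(np.load("stand1.npz"));d2=dict(np.load("stand2.npz"))
est(d1,[(133,52),(455,62),(70,528),(514,541)],600/130,[262,172],{"head":((297,355),13.5),"slot top":((297,451),0),"catch":((385,444),6),"catchslot lo":((383,425),0),"catchslot hi":((387,525),0),"ledgeslot top":((296,207),0)},"1")
est(d2,[(275,312),(547,313),(195,447),(627,451)],4,[222,94],{"slot top":((411,416),0),"catch top fr":((493,397),6),"catch top back":((494,422),0),"catchslot hi":((496,438),0),"head top front":((411,352),13.5),"ledge fr":((411,263),26),"ledge fr l":((353,263),26),"ledge fr r":((468,263),26),"ledgeslot":((411,348),0)},"2")
E
```

```text
1 cam [-280.  -17.  373.]
head homog [  0.3 145.1] ray [ -0.4 146.5]
slot top homog [  1.2 166.4] ray [  0.3 166.2]
catch homog [ 23.3 167.8] ray [ 21.7 167.6]
catchslot lo homog [ 23.9 157. ] ray [ 22.3 157.2]
catchslot hi homog [ 23.7 188.4] ray [ 21.7 186.8]
ledgeslot top homog [ 0.8 74.3] ray [ 0.3 77.7]
2 cam [-83.  -1. 470.]
slot top homog [  0.5 159.9] ray [ -0.2 162.9]
catch top fr homog [ 22.9 161.6] ray [ 21.7 165.2]
catch top back homog [ 23.2 165.5] ray [ 21.9 168.5]
catchslot hi homog [ 22.8 181.3] ray [ 21.3 183.8]
head top front homog [  0.2 139.4] ray [ -0.2 143.5]
ledge fr homog [-0.1 50.3] ray [-0.3 50.9]
ledge fr l homog [-20.6  50.5] ray [-20.9  51.7]
ledge fr r homog [20. 50.] ray [20.  50.1]
ledgeslot homog [ 0.4 68.8] ray [-0.1 73.7]
```

Two independent views agree: stand origin at (0.580, 0.095), yaw 16.6°, and the screw axis at about 146 mm (ledge, catch and head are consistent with this). Next I'll measure the caddy from above.

```bash
python3 - <<'E'
from h import *
go([0.468,-0.236,0.30],down(97))
E
```

```text
xyz cm [ 19.74 -28.29   2.02] rot [-0.02  0.02  9.87]
```

Converted, -28.3 cm / 60 = -0.4717, -25.1 cm / 60 = -0.4183, 9.9 degrees / 360 = 0.0275.

Request:
{"name": "move_arm", "arguments": {
  "xyz": [
    [0.0367,-0.0517,0.0033],
    [0.0733,-0.105,0.0067],
    [0.11,-0.1567,0.0117],
    [0.1467,-0.21,0.015],
    [0.1833,-0.2617,0.0183],
    [0.22,-0.315,0.0217],
    [0.2567,-0.3667,0.0267],
    [0.2917,-0.4183,0.03],
    [0.3283,-0.4717,0.0333],
    [0.3283,-0.4717,0.0333]
  ],
  "angular": [
    [0,0,0.0028],
    [0,0,0.0056],
    [0,0,0.0083],
    [0,0,0.0111],
    [0,0,0.0139],
    [0,0,0.0167],
    [0,0,0.0194],
    [0,0,0.0222],
    [0,0,0.0275],
    [0,0,0.0275]
  ],
  "gripper": [0,0,0,0,0,0,0,0,0,0]
}}

```text
t: 4.68
tcp_pos: [0.4668, -0.2405, 0.2997]
ee_rot: [-0.058, 0.998, -0.001, -0.0]
force: [-0.3, -0.1, 0.1]
gripper_width: 1.001
gripper_force: 0.0
```

Request:
{"name": "move_arm", "arguments": {
  "xyz": [
    [0,0,0],
    [0,0,0],
    [0,0,0],
    [0,0,0]
  ],
  "angular": [
    [0,0,0],
    [0,0,0],
    [0,0,0],
    [0,0,0]
  ],
  "gripper": [0,0,0,0]
}}

```text
t: 5.02
tcp_pos: [0.4694, -0.2346, 0.3]
ee_rot: [-0.062, 0.998, -0.0, -0.0]
force: [0.0, -0.8, -0.6]
gripper_width: 1.003
gripper_force: 0.0
```

```bash
python3 - <<'E'
from h import *
show()
d=snap("wrist","cad1");np.savez("cad1.npz",**d)
for q in ["caddy","caddy_grip","caddy_entry"]: net("wrist","spot_point",q)
P=px(d,[[.475,-.236,.1]])[0];print(P)
u,v=[int(t) for t in P]
u0=max(0,min(640-200,u-100));v0=max(0,min(400-150,v-85));print(u0,v0)
cv2.imwrite("pics/cad1c.png",cv2.resize(d["frame"][v0:v0+150,u0:u0+200,::-1],(800,600),interpolation=cv2.INTER_CUBIC))
E
```

```text
{'t': 5.0167, 'tcp_pos': [0.4694, -0.2346, 0.3], 'ee_rot': [-0.0618, 0.9981, -0.0003, -0.0002], 'force': [0.0233, -0.817, -0.5761], 'moment': [0.0485, -0.0168, -0.005], 'gripper_width': 1.0034, 'gripper_force': 0.0}
wrist caddy [([0.5013, -0.2339, 0.0004], 0.68), ([0.4373, -0.4048, -0.0015], 0.58)]
wrist caddy_grip [([0.4733, -0.4161, 0.1063], 0.94), ([0.4625, -0.2368, 0.1026], 0.75)]
wrist caddy_entry [([0.4344, -0.405, 0.0568], 0.83), ([0.4986, -0.2292, 0.0558], 0.57)]
[321.94098524 188.03084639]
221 103
```

View pics/cad1c.png

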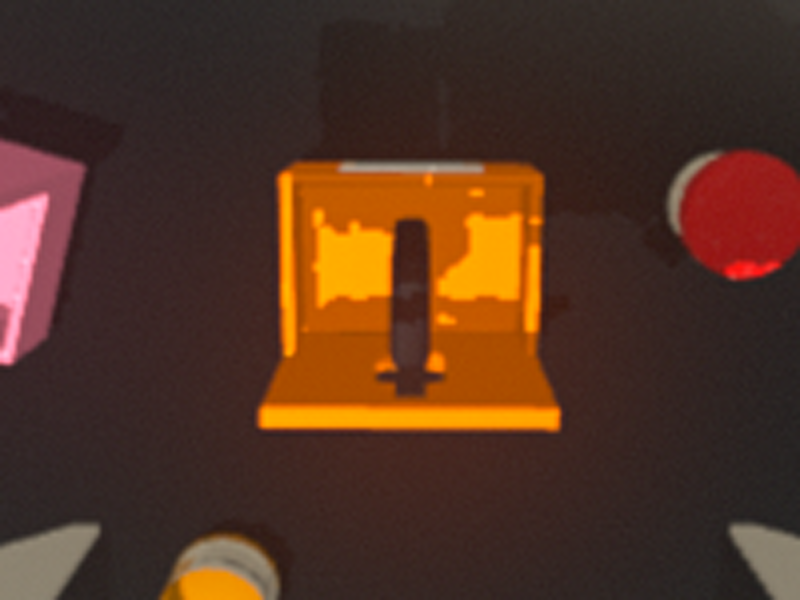

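The crop shows the orange caddy square to the tool. Its plate top edge spans (259,430)–(560,430), and the black handle runs x 393–431 from y≈220 to 375.

```bash
python3 - <<'E'
from h import *
d=dict(np.load("cad1.npz"))
U=lambda c:(np.array(c,float)+.5)/4-.5+[221,103]
def line(a,b,z,ox,n):
    A,B=ray(d,U(a),2,z),ray(d,U(b),2,z);v=A-B if (A-B)[1]>0 else B-A
    yaw=np.arctan2(v[1],v[0])-np.pi/2;m=(A+B)/2-ox*np.array([np.cos(yaw),np.sin(yaw),0])
    print(n,"width",round(np.linalg.norm(v)*1000,1),"yaw",round(np.degrees(yaw),2),"back mid",np.round(m,4), "grip",np.round(m-.037*np.array([np.cos(yaw),np.sin(yaw),0]),4))
line((259,430),(560,430),.108,0,"back")
line((261,407),(560,407),.108,-.006,"front")
line((282,175),(543,175),.042,-.070,"tray front")
A,B=ray(d,U((411,220)),2,.118),ray(d,U((411,372)),2,.118);print("handle",A,B,(A+B)/2)
print(np.ptp([ray(d,U((x,280)),2,.118)[1] for x in (393,431)]))
go([.4625,-.2365,.16],down(97.1));go([.4625,-.2365,.103],down(97.1))
E
```

```text
back width 91.7 yaw 7.11 back mid [ 0.5004 -0.2315  0.108 ] grip [ 0.4637 -0.2361  0.108 ]
front width 90.5 yaw 7.11 back mid [ 0.499  -0.2314  0.108 ] grip [ 0.4623 -0.236   0.108 ]
tray front width 89.2 yaw 7.11 back mid [ 0.4998 -0.2308  0.042 ] grip [ 0.463  -0.2354  0.042 ]
handle [ 0.43574997 -0.23904178  0.118     ] [ 0.47958151 -0.23361254  0.118     ] [ 0.45766574 -0.23632716  0.118     ]
0.01074959053443228
xyz cm [ 0.69 -0.05 13.99] rot [-0.03 -0.03 -0.05]
xyz cm [ 0.68 -0.04 19.69] rot [-0.03 -0.03 -0.05]
```

Converted, 19.7 cm / 60 = 0.3283, 19 cm / 60 = 0.3167.

Request:
{"name": "move_arm", "arguments": {
  "xyz": [
    [0.01,0,0.0667],
    [0.01,0,0.1333],
    [0.01,0,0.2],
    [0.01,0,0.25],
    [0.01,0,0.2917],
    [0.01,0,0.3167],
    [0.01,0,0.3283],
    [0.01,0,0.3283],
    [0.01,0,0.3283],
    [0.01,0,0.3283]
  ],
  "angular": [
    [0,0,0],
    [0,0,0],
    [0,0,0],
    [0,0,0],
    [0,0,0],
    [0,0,0],
    [0,0,0],
    [0,0,0],
    [0,0,0],
    [0,0,0]
  ],
  "gripper": [0,0,0,0,0,0,0,0,0,0]
}}

```text
t: 6.05
tcp_pos: [0.4637, -0.2368, 0.104]
ee_rot: [-0.061, 0.998, -0.001, 0.0]
force: [-0.6, -0.2, -0.2]
gripper_width: 1.001
gripper_force: 0.0
```

Request:
{"name": "move_arm", "arguments": {
  "xyz": [
    [0,0,0],
    [0,0,0],
    [0,0,0],
    [0,0,0],
    [0,0,0],
    [0,0,0],
    [0,0,0],
    [0,0,0],
    [0,0,0],
    [0,0,0]
  ],
  "angular": [
    [0,0,0],
    [0,0,0],
    [0,0,0],
    [0,0,0],
    [0,0,0],
    [0,0,0],
    [0,0,0],
    [0,0,0],
    [0,0,0],
    [0,0,0]
  ],
  "gripper": [0.5,0.7,0.75,0.8,0.85,0.9,0.95,1,1,1],
  "squeeze": 60
}}

```text
t: 6.88
tcp_pos: [0.463, -0.2365, 0.1028]
ee_rot: [-0.061, 0.998, -0.0, -0.0]
force: [-0.2, 0.2, 0.1]
gripper_width: 0.333
gripper_force: 0.0
```

```bash
python3 -c "
from h import *
show()"
```

```text
{'t': 6.8833, 'tcp_pos': [0.463, -0.2365, 0.1028], 'ee_rot': [-0.0609, 0.9981, -0.0002, -0.0004], 'force': [-0.1635, 0.1632, 0.0823], 'moment': [0.0925, 0.0637, -0.0164], 'gripper_width': 0.3331, 'gripper_force': 0.0}
```

Request:
{"name": "move_arm", "arguments": {
  "xyz": [
    [0,0,0],
    [0,0,0],
    [0,0,0],
    [0,0,0],
    [0,0,0],
    [0,0,0],
    [0,0,0],
    [0,0,0]
  ],
  "angular": [
    [0,0,0],
    [0,0,0],
    [0,0,0],
    [0,0,0],
    [0,0,0],
    [0,0,0],
    [0,0,0],
    [0,0,0]
  ],
  "gripper": [1,1,1,1,1,1,1,1]
}}

```text
t: 7.55
tcp_pos: [0.4629, -0.2365, 0.1028]
ee_rot: [-0.061, 0.998, -0.0, -0.0]
force: [0.2, -0.2, -1.9]
gripper_width: 0.123
gripper_force: 60.0
```

```bash
python3 -c "
from h import *
show();go([.463,-.2365,.25],down(97.1));go([.463,-.2365,.25],down(106.6))"
```

```text
{'t': 7.55, 'tcp_pos': [0.4629, -0.2365, 0.1028], 'ee_rot': [-0.0609, 0.9981, -0.0002, -0.0004], 'force': [0.1645, -0.1992, -1.8693], 'moment': [-0.0529, 0.0433, -0.0247], 'gripper_width': 0.1227, 'gripper_force': 59.9965}
xyz cm [ 1.000e-02 -0.000e+00 -1.472e+01] rot [-0.02 -0.05 -0.12]
xyz cm [ 1.000e-02 -0.000e+00 -1.472e+01] rot [-0.01 -0.05 -9.62]
```

Converted, -14.7 cm / 60 = -0.245, -14 cm / 60 = -0.2333, -9.5 degrees / 360 = -0.0264.

Request:
{"name": "move_arm", "arguments": {
  "xyz": [
    [0,0,-0.0083],
    [0,0,-0.025],
    [0,0,-0.05],
    [0,0,-0.0833],
    [0,0,-0.125],
    [0,0,-0.1667],
    [0,0,-0.2083],
    [0,0,-0.2333],
    [0,0,-0.245],
    [0,0,-0.245]
  ],
  "angular": [
    [0,0,0],
    [0,0,0],
    [0,0,0],
    [0,0,0],
    [0,0,-0.0028],
    [0,0,-0.0083],
    [0,0,-0.0139],
    [0,0,-0.0194],
    [0,0,-0.0264],
    [0,0,-0.0264]
  ],
  "gripper": [1,1,1,1,1,1,1,1,1,1]
}}

```text
t: 8.38
tcp_pos: [0.4636, -0.2367, 0.2525]
ee_rot: [-0.144, 0.99, -0.001, 0.001]
force: [0.3, 0.4, -3.4]
gripper_width: 0.126
gripper_force: 60.0
```

```bash
cat >> h.py <<'E'
O=np.array([.580,.095,0]);YS=16.6;RS=R.from_euler('z',YS,degrees=True)
def hang(gap,z,yoff=0): "TCP for the caddy's back face gap before the board, caddy lower edge at z"; return O+RS.apply([-.0372-gap,yoff,z+.1028])
def cad():
    o=robot.observe();v=RS.inv().apply(o["tcp_pos"]-O)+[.0372,0,-.1028];f=RS.inv().apply(o["force"]);Rr=down(90+YS).inv()*R.from_quat(o["ee_rot"])
    print("t",round(o["t"],2),"caddy mm",np.round(v*1000,1),"rot",Rr.as_rotvec(degrees=True).round(2),"F stand",f.round(1),"M",np.round(o["moment"],2),"g",round(o["gripper_width"],3))
E
python3 -c "
from h import *
show();cad();go(hang(.06,.15),down(106.6))"
```

```text
{'t': 8.3833, 'tcp_pos': [0.4636, -0.2367, 0.2525], 'ee_rot': [-0.1444, 0.9895, -0.0014, 0.0011], 'force': [0.2805, 0.3802, -3.3755], 'moment': [0.0057, -0.0093, -0.0192], 'gripper_width': 0.1265, 'gripper_force': 59.996}
t 8.38 caddy mm [-169.1 -284.6  149.7] rot [ 0.18 -0.1  -0.  ] F stand [ 0.4  0.3 -3.4] M [ 0.01 -0.01 -0.02] g 0.126
xyz cm [-10.91  28.46  -0.1 ] rot [-0.18  0.1   0.  ]
```

Converted, 28.5 cm / 60 = 0.475, 27.5 cm / 60 = 0.4583.

Request:
{"name": "move_arm", "arguments": {
  "xyz": [
    [-0.01,0.025,0],
    [-0.0283,0.075,0],
    [-0.05,0.1333,0],
    [-0.0733,0.1917,0],
    [-0.0967,0.25,0],
    [-0.12,0.3083,0],
    [-0.1417,0.3667,0],
    [-0.1617,0.4217,0],
    [-0.1767,0.4583,0],
    [-0.1817,0.475,0]
  ],
  "angular": [
    [0,0,0],
    [0,0,0],
    [0,0,0],
    [0,0,0],
    [0,0,0],
    [0,0,0],
    [0,0,0],
    [0,0,0],
    [0,0,0],
    [0,0,0]
  ],
  "gripper": [1,1,1,1,1,1,1,1,1,1]
}}

```text
t: 9.22
tcp_pos: [0.4864, 0.0704, 0.2495]
ee_rot: [-0.144, 0.99, 0.0, -0.001]
force: [-0.1, -0.4, -2.9]
gripper_width: 0.124
gripper_force: 60.0
```

Converted, 6.2 cm / 60 = 0.1033, 5.7 cm / 60 = 0.095.

Request:
{"name": "move_arm", "arguments": {
  "xyz": [
    [0,0,0.0167],
    [0,0,0.0417],
    [0,0,0.075],
    [0,0,0.095],
    [0,0,0.1033],
    [0,0,0.1033],
    [0,0,0.1033],
    [0,0,0.1033],
    [0,0,0.1033],
    [0,0,0.1033]
  ],
  "angular": [
    [0,0,0],
    [0,0,0],
    [0,0,0],
    [0,0,0],
    [0,0,0],
    [0,0,0],
    [0,0,0],
    [0,0,0],
    [0,0,0],
    [0,0,0]
  ],
  "gripper": [1,1,1,1,1,1,1,1,1,1]
}}

```text
t: 10.05
tcp_pos: [0.487, 0.0676, 0.1883]
ee_rot: [-0.143, 0.99, -0.0, 0.0]
force: [0.2, -0.4, -3.1]
gripper_width: 0.126
gripper_force: 60.0
```

```bash
python3 - <<'E'
from h import *
cad()
d=snap("wrist","pre1");cv2.imwrite("pics/pre1.png",d["frame"][100:400,120:520,::-1].repeat(2,0).repeat(2,1))
np.savez("pre1.npz",**d)
net("wrist","spot_point","caddy");net("wrist","spot_point","caddy_grip")
E
```

```text
t 10.05 caddy mm [-59.8   0.3  85.5] rot [ 0.03 -0.02  0.12] F stand [ 0.1 -0.4 -3.1] M [ 0.06  0.04 -0.  ] g 0.126
wrist caddy [([0.5268, 0.0766, 0.0858], 0.84)]
wrist caddy_grip [([0.4901, 0.0658, 0.1895], 0.59)]
```

View pics/pre1.png

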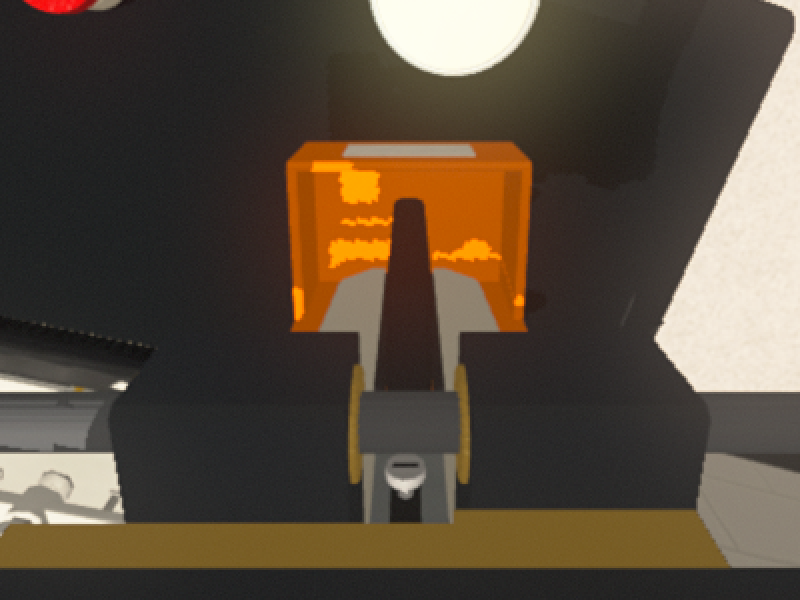

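The caddy hangs straight in the grip, and the screw head shows at crop (405,467), centred between the fingers. I'll check its lateral position and then approach.

```bash
python3 - <<'E'
from h import *
d=dict(np.load("pre1.npz"))
v=d["T"][:3,:3]@np.linalg.solve(d["K"],[322.4,332.8,1]);v=RS.inv().apply(v);c=RS.inv().apply(d["T"][:3,3]-O)
print((c+v*(-.0135-c[0])/v[0])*1000)
for x in (288,530): # tray front rim corners, approx z 85.5+42
  v=RS.inv().apply(d["T"][:3,:3]@np.linalg.solve(d["K"],[120+x/2,100+162/2,1]));print((c+v*(.1275-c[2])/v[2])*1000)
E
```

```text
[-13.5         -0.32817864 146.6212813 ]
[-129.60032938  -42.64811965  127.5       ]
[-129.45648785   45.59196208  127.5       ]
```

Converted, -4.5 cm / 60 = -0.075, -4 cm / 60 = -0.0667.

Request:
{"name": "move_arm", "arguments": {
  "xyz": [
    [-0.0167,-0.0013,-0.0033],
    [-0.0333,-0.0013,-0.0042],
    [-0.05,-0.0013,-0.0042],
    [-0.0667,-0.0013,-0.0042],
    [-0.075,-0.0013,-0.0042],
    [-0.075,-0.0013,-0.0042],
    [-0.075,-0.0013,-0.0042]
  ],
  "angular": [
    [0,0,0],
    [0,0,0],
    [0,0,0],
    [0,0,0],
    [0,0,0],
    [0,0,0],
    [0,0,0]
  ],
  "gripper": [1,1,1,1,1,1,1]
}}

```text
t: 10.78
tcp_pos: [0.5298, 0.0797, 0.19]
ee_rot: [-0.143, 0.99, -0.0, -0.001]
force: [0.3, 0.6, -3.4]
gripper_width: 0.124
gripper_force: 60.0
```

```bash
python3 -c "
from h import *
cad()"
```

```text
t 10.78 caddy mm [-15.3  -0.3  87.2] rot [0.01 0.07 0.1 ] F stand [ 0.5  0.5 -3.4] M [ 0.02  0.06 -0.05] g 0.124
```

Converted, -0.8 cm / 60 = -0.0133, -0.7 cm / 60 = -0.0117.

Request:
{"name": "move_arm", "arguments": {
  "xyz": [
    [-0.0025,0,0],
    [-0.005,0,0],
    [-0.0075,0,0],
    [-0.01,0,0],
    [-0.0117,0,0],
    [-0.0133,0,0],
    [-0.0133,0,0],
    [-0.0133,0,0]
  ],
  "angular": [
    [0,0,0],
    [0,0,0],
    [0,0,0],
    [0,0,0],
    [0,0,0],
    [0,0,0],
    [0,0,0],
    [0,0,0]
  ],
  "gripper": [1,1,1,1,1,1,1,1]
}}

```text
t: 11.45
tcp_pos: [0.5377, 0.082, 0.1901]
ee_rot: [-0.143, 0.99, -0.0, -0.0]
force: [-0.4, -0.1, -2.7]
gripper_width: 0.125
gripper_force: 60.0
```

```bash
python3 -c "
from h import *
cad()"
```

```text
t 11.45 caddy mm [-7.  -0.4 87.3] rot [0.02 0.05 0.11] F stand [-0.4  0.  -2.7] M [ 0.07  0.05 -0.05] g 0.125
```

Converted, -0.5 cm / 60 = -0.0083, -0.4 cm / 60 = -0.0067.

Request:
{"name": "move_arm", "arguments": {
  "xyz": [
    [-0.0017,0,0],
    [-0.0033,0,0],
    [-0.005,0,0],
    [-0.0067,0,0],
    [-0.0083,0,0],
    [-0.0083,0,0],
    [-0.0083,0,0]
  ],
  "angular": [
    [0,0,0],
    [0,0,0],
    [0,0,0],
    [0,0,0],
    [0,0,0],
    [0,0,0],
    [0,0,0]
  ],
  "gripper": [1,1,1,1,1,1,1]
}}

```text
t: 12.03
tcp_pos: [0.542, 0.0833, 0.19]
ee_rot: [-0.143, 0.99, -0.0, -0.001]
force: [-5.8, -2.5, 1.2]
gripper_width: 0.127
gripper_force: 60.0
```

```bash
python3 -c "
from h import *
cad()"
```

```text
t 12.03 caddy mm [-2.6 -0.4 87.2] rot [0.01 0.14 0.1 ] F stand [-6.3 -0.7  1.2] M [-0.32  0.92  0.14] g 0.127
```

Converted, -0.2 cm / 60 = -0.0033, -0.15 cm / 60 = -0.0025.

Request:
{"name": "move_arm", "arguments": {
  "xyz": [
    [-0.0008,0,0],
    [-0.0017,0,0],
    [-0.0025,0,0],
    [-0.0033,0,0],
    [-0.0033,0,0],
    [-0.0033,0,0]
  ],
  "angular": [
    [0,0,0],
    [0,0,0],
    [0,0,0],
    [0,0,0],
    [0,0,0],
    [0,0,0]
  ],
  "gripper": [1,1,1,1,1,1]
}}

```text
t: 12.53
tcp_pos: [0.5438, 0.0838, 0.19]
ee_rot: [-0.143, 0.99, -0.0, -0.001]
force: [-5.7, -2.3, 1.0]
gripper_width: 0.123
gripper_force: 60.0
```

```bash
python3 -c "
from h import *
cad()"
```

```text
t 12.53 caddy mm [-0.7 -0.4 87.2] rot [0.01 0.16 0.1 ] F stand [-6.2 -0.6  1. ] M [-0.29  1.07  0.07] g 0.123
```

Converted, -0.15 cm / 60 = -0.0025, -0.1 cm / 60 = -0.0017.

Request:
{"name": "move_arm", "arguments": {
  "xyz": [
    [-0.0008,0,0],
    [-0.0017,0,0],
    [-0.0025,0,0],
    [-0.0025,0,0],
    [-0.0025,0,0]
  ],
  "angular": [
    [0,0,0],
    [0,0,0],
    [0,0,0],
    [0,0,0],
    [0,0,0]
  ],
  "gripper": [1,1,1,1,1]
}}

```text
t: 12.95
tcp_pos: [0.5446, 0.0839, 0.19]
ee_rot: [-0.144, 0.99, -0.0, -0.002]
force: [-10.1, -4.6, 3.4]
gripper_width: 0.127
gripper_force: 60.0
```

```bash
python3 -c "
from h import *
cad()"
```

```text
t 12.95 caddy mm [ 0.1 -0.5 87.2] rot [0.02 0.26 0.09] F stand [-11.   -1.5   3.4] M [-0.65  1.75  0.2 ] g 0.127
```

Converted, -0.08 cm / 60 = -0.0013, -0.05 cm / 60 = -0.0008.

Request:
{"name": "move_arm", "arguments": {
  "xyz": [
    [-0.0008,0,0],
    [-0.0013,0,0],
    [-0.0013,0,0],
    [-0.0013,0,0]
  ],
  "angular": [
    [0,0,0],
    [0,0,0],
    [0,0,0],
    [0,0,0]
  ],
  "gripper": [1,1,1,1]
}}

```text
t: 13.28
tcp_pos: [0.5446, 0.084, 0.1901]
ee_rot: [-0.144, 0.99, -0.001, -0.003]
force: [-15.9, -6.2, 7.9]
gripper_width: 0.126
gripper_force: 60.0
```

```bash
python3 -c "
from h import *
cad()"
```

```text
t 13.28 caddy mm [ 0.1 -0.5 87.3] rot [0.01 0.37 0.08] F stand [-17.   -1.4   7.9] M [-0.87  2.47  0.24] g 0.126
```

Converted, 1.2 cm / 60 = 0.02, 1 cm / 60 = 0.0167.

Request:
{"name": "move_arm", "arguments": {
  "xyz": [
    [0.0012,0,0.0017],
    [0.0012,0,0.0067],
    [0.0012,0,0.0117],
    [0.0012,0,0.0167],
    [0.0012,0,0.02],
    [0.0012,0,0.02]
  ],
  "angular": [
    [0,0,0],
    [0,0,0],
    [0,0,0],
    [0,0,0],
    [0,0,0],
    [0,0,0]
  ],
  "gripper": [1,1,1,1,1,1]
}}

```text
t: 13.78
tcp_pos: [0.5445, 0.0842, 0.1776]
ee_rot: [-0.144, 0.99, -0.0, -0.002]
force: [-9.7, -2.9, 0.9]
gripper_width: 0.127
gripper_force: 60.0
```

```bash
python3 -c "
from h import *
cad()"
```

```text
t 13.78 caddy mm [ 0.1 -0.2 74.8] rot [-0.01  0.27  0.09] F stand [-10.1  -0.    0.9] M [-0.32  1.62  0.17] g 0.127
```

Converted, 1.2 cm / 60 = 0.02, 1 cm / 60 = 0.0167.

Request:
{"name": "move_arm", "arguments": {
  "xyz": [
    [0,0,0.0033],
    [0,0,0.0067],
    [0,0,0.01],
    [0,0,0.0133],
    [0,0,0.0167],
    [0,0,0.02],
    [0,0,0.02]
  ],
  "angular": [
    [0,0,0],
    [0,0,0],
    [0,0,0],
    [0,0,0],
    [0,0,0],
    [0,0,0],
    [0,0,0]
  ],
  "gripper": [1,1,1,1,1,1,1]
}}

```text
t: 14.37
tcp_pos: [0.5445, 0.0842, 0.1657]
ee_rot: [-0.144, 0.99, -0.0, -0.002]
force: [-9.3, -2.8, 1.7]
gripper_width: 0.127
gripper_force: 60.0
```

```bash
python3 -c "
from h import *
cad()"
```

```text
t 14.37 caddy mm [ 0.1 -0.2 62.9] rot [-0.01  0.27  0.09] F stand [-9.7  0.   1.7] M [-0.32  1.54  0.2 ] g 0.127
```

Converted, 0.5 cm / 60 = 0.0083, 0.4 cm / 60 = 0.0067.

Request:
{"name": "move_arm", "arguments": {
  "xyz": [
    [0,0,0.0017],
    [0,0,0.0033],
    [0,0,0.005],
    [0,0,0.0067],
    [0,0,0.0083],
    [0,0,0.0083]
  ],
  "angular": [
    [0,0,0],
    [0,0,0],
    [0,0,0],
    [0,0,0],
    [0,0,0],
    [0,0,0]
  ],
  "gripper": [1,1,1,1,1,1]
}}

```text
t: 14.87
tcp_pos: [0.5445, 0.0842, 0.1615]
ee_rot: [-0.144, 0.99, -0.0, -0.002]
force: [-14.5, -3.8, 10.5]
gripper_width: 0.124
gripper_force: 60.0
```

```bash
python3 -c "
from h import *
cad()"
```

```text
t 14.87 caddy mm [ 0.1 -0.3 58.7] rot [-0.01  0.25  0.09] F stand [-15.    0.5  10.5] M [-0.34  2.06  0.19] g 0.124
```

Converted, 0.2 cm / 60 = 0.0033, 0.15 cm / 60 = 0.0025.

Request:
{"name": "move_arm", "arguments": {
  "xyz": [
    [0,0,0.0008],
    [0,0,0.0017],
    [0,0,0.0025],
    [0,0,0.0033],
    [0,0,0.0033]
  ],
  "angular": [
    [0,0,0],
    [0,0,0],
    [0,0,0],
    [0,0,0],
    [0,0,0]
  ],
  "gripper": [1,1,1,1,1]
}}

```text
t: 15.28
tcp_pos: [0.5445, 0.0842, 0.1598]
ee_rot: [-0.144, 0.99, -0.0, -0.002]
force: [-15.2, -5.0, 13.5]
gripper_width: 0.126
gripper_force: 60.0
```

```bash
python3 -c "
from h import *
cad()"
```

```text
t 15.28 caddy mm [ 0.1 -0.3 57. ] rot [-0.    0.24  0.09] F stand [-16.   -0.4  13.5] M [-0.37  2.19  0.14] g 0.126
```

Converted, 0.15 cm / 60 = 0.0025, 0.1 cm / 60 = 0.0017.

Request:
{"name": "move_arm", "arguments": {
  "xyz": [
    [0,0,0.0008],
    [0,0,0.0017],
    [0,0,0.0025],
    [0,0,0.0025]
  ],
  "angular": [
    [0,0,0],
    [0,0,0],
    [0,0,0],
    [0,0,0]
  ],
  "gripper": [1,1,1,1]
}}

```text
t: 15.62
tcp_pos: [0.5446, 0.0842, 0.1584]
ee_rot: [-0.144, 0.99, -0.0, -0.002]
force: [-16.5, -3.5, 14.7]
gripper_width: 0.126
gripper_force: 60.0
```

```bash
python3 -c "
from h import *
cad()"
```

```text
t 15.62 caddy mm [ 0.2 -0.2 55.6] rot [-0.    0.24  0.09] F stand [-16.8   1.4  14.7] M [-0.4   2.34  0.2 ] g 0.126
```

Converted, 0.1 cm / 60 = 0.0017, 0.05 cm / 60 = 0.0008.

Request:
{"name": "move_arm", "arguments": {
  "xyz": [
    [0,0,0.0008],
    [0,0,0.0017],
    [0,0,0.0017]
  ],
  "angular": [
    [0,0,0],
    [0,0,0],
    [0,0,0]
  ],
  "gripper": [1,1,1]
}}

```text
t: 15.87
tcp_pos: [0.5445, 0.0842, 0.1577]
ee_rot: [-0.144, 0.99, -0.0, -0.002]
force: [-18.1, -4.0, 17.4]
gripper_width: 0.123
gripper_force: 60.0
```

```bash
python3 -c "
from h import *
cad()"
```

```text
t 15.87 caddy mm [ 0.1 -0.2 54.9] rot [-0.    0.24  0.09] F stand [-18.5   1.3  17.4] M [-0.43  2.5   0.2 ] g 0.123
```

Converted, 0.1 cm / 60 = 0.0017, 0.05 cm / 60 = 0.0008.

Request:
{"name": "move_arm", "arguments": {
  "xyz": [
    [0,0,0.0008],
    [0,0,0.0017],
    [0,0,0.0017]
  ],
  "angular": [
    [0,0,0],
    [0,0,0],
    [0,0,0]
  ],
  "gripper": [1,1,1]
}}

```text
t: 16.12
tcp_pos: [0.5445, 0.0842, 0.1568]
ee_rot: [-0.144, 0.99, -0.0, -0.002]
force: [-17.7, -3.4, 18.3]
gripper_width: 0.12
gripper_force: 60.0
```

```bash
python3 -c "
from h import *
cad()"
```

```text
t 16.12 caddy mm [ 0.1 -0.2 54. ] rot [0.   0.23 0.09] F stand [-18.    1.8  18.3] M [-0.43  2.6   0.22] g 0.12
```

Converted, 0.06 cm / 60 = 0.001, 0.03 cm / 60 = 0.0005.

Request:
{"name": "move_arm", "arguments": {
  "xyz": [
    [0,0,0.0005],
    [0,0,0.001],
    [0,0,0.001]
  ],
  "angular": [
    [0,0,0],
    [0,0,0],
    [0,0,0]
  ],
  "gripper": [1,1,1]
}}

```text
t: 16.37
tcp_pos: [0.5446, 0.0842, 0.1564]
ee_rot: [-0.144, 0.99, -0.0, -0.002]
force: [-18.3, -4.2, 21.6]
gripper_width: 0.126
gripper_force: 60.0
```

```bash
python3 -c "
from h import *
cad()"
```

```text
t 16.37 caddy mm [ 0.1 -0.2 53.6] rot [0.   0.23 0.08] F stand [-18.8   1.2  21.6] M [-0.44  2.8   0.2 ] g 0.126
```

Converted, 0.06 cm / 60 = 0.001, 0.03 cm / 60 = 0.0005.

Request:
{"name": "move_arm", "arguments": {
  "xyz": [
    [0,0,0.0005],
    [0,0,0.001],
    [0,0,0.001],
    [0,0,0.001]
  ],
  "angular": [
    [0,0,0],
    [0,0,0],
    [0,0,0],
    [0,0,0]
  ],
  "gripper": [1,1,1,1]
}}

```text
t: 16.7
tcp_pos: [0.5446, 0.0842, 0.1562]
ee_rot: [-0.144, 0.99, -0.0, -0.002]
force: [-21.6, -4.5, 26.3]
gripper_width: 0.127
gripper_force: 60.0
```

```bash
python3 -c "
from h import *
cad()
for c in ('scene','wrist'):
  d=robot.capture(c); print(px(d,O+RS.apply([[0,.022,.168],[-.006,0,.162]])).round())
  cv2.imwrite('pics/'+c+'9.png',d['frame'][:,:,::-1])
  net(c,'boxes_of','catch');net(c,'spot_point','caddy_grip')
"
```

```text
t 16.7 caddy mm [ 0.2 -0.3 53.4] rot [0.   0.22 0.09] F stand [-22.    1.9  26.3] M [-0.54  3.16  0.23] g 0.127
[[241. 149.]
 [248. 152.]]
scene catch []
scene caddy_grip [([0.4756, -0.4122, 0.1033], 0.68), ([0.5459, 0.0811, 0.1589], 0.57), ([0.5817, 0.0877, 0.152], 0.53)]
[[363. 330.]
 [323. 314.]]
wrist catch []
wrist caddy_grip [([0.545, 0.0825, 0.1548], 0.87)]
```

```bash
python3 -c "
import cv2,numpy as np
a=cv2.imread('pics/scene9.png')[110:210,200:300];b=cv2.imread('pics/wrist9.png')[270:370,273:373+0]
f=lambda i:cv2.resize(i,(400,400),interpolation=cv2.INTER_CUBIC)
cv2.imwrite('pics/c9.png',np.hstack([f(a),f(b)]))"
```

```text
(no output)
```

View pics/c9.png

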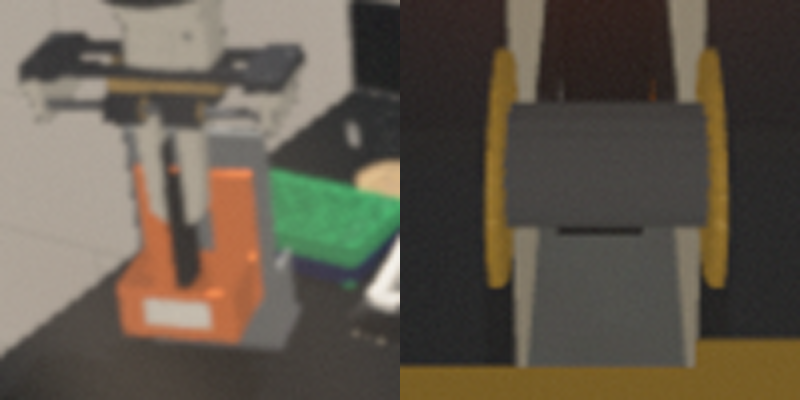

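The caddy is down on the board, but a finger hides the catch in both views. I'll test it by feel: ease the load, then lift lightly and see whether the catch holds.

Converted, -0.2 cm / 60 = -0.0033, -0.15 cm / 60 = -0.0025.

Request:
{"name": "move_arm", "arguments": {
  "xyz": [
    [0.0008,0,-0.0017],
    [0.0017,0,-0.0025],
    [0.0017,0,-0.0033],
    [0.0017,0,-0.0033]
  ],
  "angular": [
    [0,0,0],
    [0,0,0],
    [0,0,0],
    [0,0,0]
  ],
  "gripper": [1,1,1,1]
}}

```text
t: 17.33
tcp_pos: [0.5445, 0.0841, 0.1568]
ee_rot: [-0.144, 0.99, -0.0, -0.001]
force: [-7.7, -0.8, 5.5]
gripper_width: 0.126
gripper_force: 60.0
```

```bash
python3 -c "
from h import *
cad()"
```

```text
t 17.33 caddy mm [ 0.1 -0.3 54. ] rot [0.01 0.11 0.09] F stand [-7.6  1.4  5.5] M [-0.08  1.12  0.21] g 0.126
```

Converted, -0.15 cm / 60 = -0.0025, -0.1 cm / 60 = -0.0017.

Request:
{"name": "move_arm", "arguments": {
  "xyz": [
    [0,0,-0.0008],
    [0,0,-0.0017],
    [0,0,-0.0025],
    [0,0,-0.0025]
  ],
  "angular": [
    [0,0,0],
    [0,0,0],
    [0,0,0],
    [0,0,0]
  ],
  "gripper": [1,1,1,1]
}}

```text
t: 17.67
tcp_pos: [0.5445, 0.0842, 0.1581]
ee_rot: [-0.144, 0.99, -0.0, -0.001]
force: [-6.5, -0.0, 3.1]
gripper_width: 0.126
gripper_force: 60.0
```

```bash
python3 -c "
from h import *
cad()"
```

```text
t 17.67 caddy mm [ 0.1 -0.2 55.3] rot [0.   0.12 0.09] F stand [-6.3  1.9  3.1] M [-0.1   0.96  0.17] g 0.126
```

Converted, -0.1 cm / 60 = -0.0017, -0.05 cm / 60 = -0.0008.

Request:
{"name": "move_arm", "arguments": {
  "xyz": [
    [0,0,-0.0008],
    [0,0,-0.0017],
    [0,0,-0.0017],
    [0,0,-0.0017]
  ],
  "angular": [
    [0,0,0],
    [0,0,0],
    [0,0,0],
    [0,0,0]
  ],
  "gripper": [1,1,1,1]
}}

```text
t: 18.0
tcp_pos: [0.5445, 0.0842, 0.1587]
ee_rot: [-0.143, 0.99, -0.0, -0.001]
force: [-4.8, -0.2, -0.7]
gripper_width: 0.126
gripper_force: 60.0
```

```bash
python3 -c "
from h import *
cad()"
```

```text
t 18.0 caddy mm [ 0.1 -0.2 55.9] rot [-0.    0.12  0.1 ] F stand [-4.7  1.2 -0.7] M [-0.03  0.93  0.21] g 0.126
```

Converted, -0.08 cm / 60 = -0.0013, -0.05 cm / 60 = -0.0008.

Request:
{"name": "move_arm", "arguments": {
  "xyz": [
    [0,0,-0.0008],
    [0,0,-0.0013],
    [0,0,-0.0013],
    [0,0,-0.0013]
  ],
  "angular": [
    [0,0,0],
    [0,0,0],
    [0,0,0],
    [0,0,0]
  ],
  "gripper": [1,1,1,1]
}}

```text
t: 18.33
tcp_pos: [0.5445, 0.0842, 0.159]
ee_rot: [-0.143, 0.99, -0.0, -0.001]
force: [-2.1, 1.3, -12.5]
gripper_width: 0.126
gripper_force: 60.0
```

```bash
python3 -c "
from h import *
cad()"
```

```text
t 18.33 caddy mm [ 0.1 -0.2 56.2] rot [-0.01  0.14  0.11] F stand [ -1.6   1.9 -12.5] M [0.1  0.62 0.2 ] g 0.126
```

The lift met a firm stop: −12.5 N with almost no movement. The catch is out and holding the plate, so I'll unload, release and retreat.

Converted, 0.1 cm / 60 = 0.0017, 0.08 cm / 60 = 0.0013.

Request:
{"name": "move_arm", "arguments": {
  "xyz": [
    [0,0,0.0013],
    [0,0,0.0017],
    [0,0,0.0017],
    [0,0,0.0017],
    [0,0,0.0017],
    [0,0,0.0017],
    [0,0,0.0017],
    [0,0,0.0017],
    [0,0,0.0017],
    [0,0,0.0017]
  ],
  "angular": [
    [0,0,0],
    [0,0,0],
    [0,0,0],
    [0,0,0],
    [0,0,0],
    [0,0,0],
    [0,0,0],
    [0,0,0],
    [0,0,0],
    [0,0,0]
  ],
  "gripper": [1,1,1,0.83,0.8,0.75,0.7,0.6,0.5,0.5]
}}

```text
t: 19.17
tcp_pos: [0.5451, 0.0842, 0.1588]
ee_rot: [-0.143, 0.99, -0.0, -0.0]
force: [-0.4, 0.6, -0.4]
gripper_width: 0.464
gripper_force: 0.0
```

Converted, -14 cm / 60 = -0.2333, -12 cm / 60 = -0.2.

Request:
{"name": "move_arm", "arguments": {
  "xyz": [
    [0,0,0],
    [0,0,-0.0083],
    [0,0,-0.0333],
    [0,0,-0.0667],
    [0,0,-0.1],
    [0,0,-0.15],
    [0.0167,0,-0.2],
    [0.05,0,-0.2333],
    [0.0833,0,-0.2333],
    [0.0833,0,-0.2333]
  ],
  "angular": [
    [0,0,0],
    [0,0,0],
    [0,0,0],
    [0,0,0],
    [0,0,0],
    [0,0,0],
    [0,0,0],
    [0,0,0],
    [0,0,0],
    [0,0,0]
  ],
  "gripper": [0.5,0.5,0.5,0.5,0.5,0.5,0.5,0.5,0.5,0.5]
}}

```text
t: 20.0
tcp_pos: [0.4954, 0.0696, 0.3005]
ee_rot: [-0.143, 0.99, -0.0, 0.001]
force: [-0.5, -0.1, -0.3]
gripper_width: 0.503
gripper_force: 0.0
```

Request:
{"name": "move_arm", "arguments": {
  "xyz": [
    [0,0,0],
    [0,0,0],
    [0,0,0]
  ],
  "angular": [
    [0,0,0],
    [0,0,0],
    [0,0,0]
  ],
  "gripper": [0.5,0.5,0.5]
}}

```text
t: 20.25
tcp_pos: [0.4976, 0.0702, 0.2983]
ee_rot: [-0.143, 0.99, -0.0, -0.001]
force: [-0.6, -0.2, -0.9]
gripper_width: 0.495
gripper_force: 0.0
```

```bash
python3 - <<'E'
from h import *
show()
s=robot.capture("scene")["frame"][110:210,200:300,::-1]
d=robot.capture("wrist");P=px(d,O+RS.apply([[0,0,.165]]))[0].astype(int);print(P)
u=max(0,min(540,P[0]-50));v=max(0,min(300,P[1]-50))
f=lambda i:cv2.resize(i,(400,400),interpolation=cv2.INTER_CUBIC)
cv2.imwrite("pics/end.png",np.hstack([f(s),f(d["frame"][v:v+100,u:u+100,::-1])]))
net("wrist","boxes_of","catch");net("wrist","spot_point","caddy");net("scene","spot_point","caddy")
for q in ("jar","bottle_small","dish"): net("scene","spot_point",q)
E
```

```text
{'t': 20.25, 'tcp_pos': [0.4976, 0.0702, 0.2983], 'ee_rot': [-0.1434, 0.9897, -0.0001, -0.0007], 'force': [-0.5811, -0.2256, -0.9174], 'moment': [0.0782, 0.0067, -0.0094], 'gripper_width': 0.4951, 'gripper_force': 0.0}
[323 275]
wrist catch [([0.5713, 0.1127, 0.1732], 0.59)]
wrist caddy [([0.5831, 0.0926, 0.0561], 0.64)]
scene caddy [([0.438, -0.4055, 0.0004], 0.91), ([0.5774, 0.0955, 0.0526], 0.61)]
scene jar [([0.4284, -0.1233, -0.0019], 0.65)]
scene bottle_small [([0.6045, -0.294, -0.0013], 0.79)]
scene dish [([0.3874, 0.058, 0.0043], 0.94)]
```

View pics/end.png

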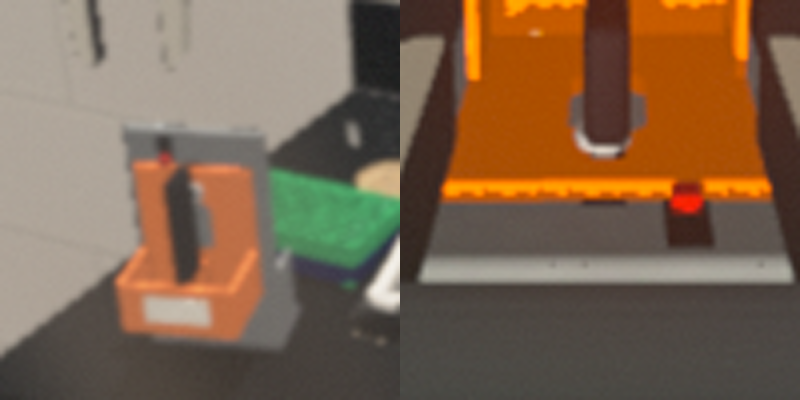

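In the right-hand crop the red catch at (687,198) stands out over the plate's top edge. The caddy hangs upright and flat on the board, the robot is clear of it, and the jar, bottle and dish have not moved.

```bash
python3 -c "
from plant import robot
print(robot.sign_off())"
```

```text
the job is handed in; nothing more can be done
None
```

The orange caddy hangs locked on the stand, upright and flat on the board, with the red catch out over the plate's top edge (felt by a light lift and seen in the last image); bottle, jar and dish are where they were, and I handed the job in at about 21 s.

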